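# Set the rinsed ion-source parts out to drain

### The arm

A 6-joint arm with a two-finger parallel gripper is mounted at the origin on the work surface. World frame = base frame: x ahead of the robot, y to its left, z up, the work surface at z = 0. Lengths are in mm, angles in rad, forces in N, time in s.
With the tool pointing down it reaches from about 275 to 825 mm from the base axis. Payload 4.9 kg.
Tool frame: the origin (TCP) lies at the very end of the fingers, on their centre line; the grasp point (between the pads) lies 19 mm behind it; z points along the fingers, y is the direction in which the jaws open and shut (so a half turn about z gives the same grasp; the last joint's range is limited). The gripper opens to 85 mm and grips with 20 to 120 N. Pads are 22 mm wide; open, the fingers measure 114 mm over their backs; the gripper's body (76 mm by 85 mm) begins 54 mm behind the grasp point. The pads swing forward as they close: fully open they stand 13 mm farther back than shut.
Start: joints at [1.075, 0.326, -0.193, 1.052, 0, 1.437], TCP at [194.673, 514.413, 231.281] pointing down, gripper open.
Joint ranges: [-2.65, 2.65], [-0.97, 1.79], [-1.3, 1.35], [-1.93, 2.1], [-1.47, 1.37], [-3.14, 3.14]. Speed limits (rad/s): [2.57, 2.57, 3.14, 3.14, 3.14, 3.14].

### API

Orientations are given as [roll, pitch, yaw] about the fixed x, y, z axes, in that order (R = Rz(yaw) Ry(pitch) Rx(roll)).
In Python, from bench import bot, solve_ik, imaging gives the robot as it stands. Calls block until the motion is done:
- bot.move_ptp(position, orientation): joint-space move of the TCP to a pose.
- bot.movel(position, rot=None, max_speed=150, threshold=None): straight line of the TCP; rot=None keeps the orientation; max_speed is the mean speed in mm/s. With threshold (N) it stops when the force on the tool has changed by that much, and returns True; else False.
- bot.move_j(angles): joint-space move.
- bot.grip(opening, effort=None): opening from 0.0 (shut) to 1.0 (fully open); effort is the grip in N (None keeps the last); returns when the fingers have stopped.
- bot.dwell(seconds).
- solve_ik(position, orientation): joint angles nearest the present ones, or None.
- bot.get_state(): the state.
- imaging.capture(name): name is "scene" or "side" or "wrist"; returns the picture (420x560x3 uint8, blue, green, red); there is no depth.
- imaging.camera_model(name): a dict with "K" (3x3 intrinsics, pixels), "position" and "rotation" of the camera in the world. Camera axes: x right, y up, looking along -z (the intrinsics and any distortion apply to the point x, -y, -z); pixel columns grow to the right and rows downward; lengths in mm; the calibration is good to about 2 mm. A picture is of the moment at which its call begins: read the wrist's pose just before it. camera_model takes no time and is no camera call; for the wrist camera it gives the pose at the moment of the call.
A pose or a line that the arm cannot do raises bot.IKError and nothing moves.
- bot.sign_off(): hands the job in, once; it reports no verdict.
The state is a dict: "t": time; "qpos": joint angles; "joint_velocities": joint speeds; "effort": joint torques, N m; "tcp_pos": TCP position; "orientation": TCP orientation; "contact_force": force on the tool from outside, world axes, zero at the start; "wrist_torque": the same for the moment, N m; "opening": opening from 0.0 (shut) to 1.0 (fully open).
Only numpy, scipy, OpenCV 4.12 (cv2) and the standard library are available. Lean on these libraries where they do the work, as an engineer would, in place of code of your own. Each camera call takes 0.05 s, during which the arm holds its last target.

### The job

Set the rinsed ion-source parts out to drain. First, while all the parts still lie on the bench, push the drip pan along the bench, without lifting it, until it sits centred on the yellow ring mark in front of the drain ramp; then lay every electrode rod across both rails of the rack, down in a facing pair of notches with its collar between the rails, and set every brass disc flat on the sloped face of the ramp, hub up and wholly on the face. Leave the jar, bottle and beaker alone, and see that the pan is still on its mark and everything is at rest when you finish.

Things in the scene. Friction and masses are not known exactly. Their poses are not given: they have to be found in the camera images.
- pan: Light-blue round drip pan, 120 mm outside diameter, 22 mm high, straight wall 4 mm thick, floor 4 mm thick, open on top, about 0.35 kg, stands loose on the bench (too wide to grip across). Origin: centre of its underside, z up.
- pan_spot (a point): Centre of the yellow ring mark on the bench (138 mm outside, 124 mm inside diameter, flat), right in front of the low edge of the ramp, where the pan belongs. It stands 6 mm short of touching the ramp's upright skirt when centred.
- ramp_face: White sloped face of the fixed drain ramp, 210 mm (its x) by 76 mm (its y, up the slope), tilted 18 degrees. Origin: middle of the face, 50 mm above the bench; z out of the face. A 4 mm teal lip along the low edge stands 8 mm above the face, its underside over 30 mm above the bench; below, a skirt reaches the bench. Holds three discs side by side. Place and yaw vary.
- rack: Fixed aluminium rack, base 100 x 230 mm, origin at its underside centre, z up. Two rails 8 mm thick run along its y at x = -35 and +35 mm; notch bottoms are 55 mm high. Teal teeth 12 mm high leave four notches 20 mm wide in each rail, centred at y = -75, -25, 25, 75 mm. Place and yaw vary.
- rod1: Electrode rod: steel rod 10 mm thick and 110 mm long with a square orange-tan collar 20 x 20 mm, 30 mm long, around its middle, about 80 g. Origin: on the rod's axis at mid length (10 mm above the bench when it lies on its collar); x along the rod. Seated in the rack the axis is 60 mm above the bench, the collar hanging between the rails. None if absent.
- rod2: Electrode rod: steel rod 10 mm thick and 110 mm long with a square orange-tan collar 20 x 20 mm, 30 mm long, around its middle, about 80 g. Origin: on the rod's axis at mid length (10 mm above the bench when it lies on its collar); x along the rod. Seated in the rack the axis is 60 mm above the bench, the collar hanging between the rails. None if absent.
- rod3: Electrode rod: steel rod 10 mm thick and 110 mm long with a square orange-tan collar 20 x 20 mm, 30 mm long, around its middle, about 80 g. Origin: on the rod's axis at mid length (10 mm above the bench when it lies on its collar); x along the rod. Seated in the rack the axis is 60 mm above the bench, the collar hanging between the rails. None if absent.
- rod4: Electrode rod: steel rod 10 mm thick and 110 mm long with a square orange-tan collar 20 x 20 mm, 30 mm long, around its middle, about 80 g. Origin: on the rod's axis at mid length (10 mm above the bench when it lies on its collar); x along the rod. Seated in the rack the axis is 60 mm above the bench, the collar hanging between the rails. None if absent.
- disc1: Brass lens disc: 52 mm diameter, 6 mm thick, with a central grip hub 16 mm in diameter rising to 32 mm, about 120 g. Origin: centre of its underside; z points up through the hub. None if absent.
- disc2: Brass lens disc: 52 mm diameter, 6 mm thick, with a central grip hub 16 mm in diameter rising to 32 mm, about 120 g. Origin: centre of its underside; z points up through the hub. None if absent.
- disc3: Brass lens disc: 52 mm diameter, 6 mm thick, with a central grip hub 16 mm in diameter rising to 32 mm, about 120 g. Origin: centre of its underside; z points up through the hub. None if absent.
- vial_jar: Bystander: jar with blue cap, 52 mm diameter, 60 mm high. Origin: underside centre.
- solvent: Bystander: amber bottle, 64 mm diameter, 150 mm high. Origin: underside centre.
- beaker: Bystander: glass beaker, 64 mm rim diameter, 80 mm high. Origin: underside centre.

How it is judged:
By the outcome, as a careful person would: the job done as asked, in the order asked, and still so for the second after the job is handed in, with the robot touching nothing.
Of rod1, rod2, rod3, rod4 only 3 to 4 are there at a start; the rules pass over those that are not, and their reading is None.
Of disc1, disc2, disc3 only 2 to 3 are there at a start; the rules pass over those that are not, and their reading is None.
At some moment in a run one of pan may be knocked a few centimetres aside while the robot is not near it.
Once in a run the grip may slacken for a moment while it holds something.
It also fails if it takes over 210 s, if anything falls off the work surface, if the arm or the gripper's body presses on something with over 40 N, if the wrist force passes 120 N, or if a joint passes its speed limit or range.

## Working session

There is one attempt and no reset: what is moved stays moved. The work goes in short steps, each a Python script; the robot and the scene stay as the last script left them, time stands still between calls to the robot, and variables do not carry over. Pictures are saved under pics/ and viewed, and the job is handed in when it is done.

```bash
ls; mkdir -p pics
python3 - <<'E'
from bench import bot, solve_ik, imaging
import cv2
s=bot.get_state(); print(s['t'],s['tcp_pos'],s['orientation'],s['opening'])
for n in("scene","side","wrist"):
    m=imaging.camera_model(n); print(n,m)
    cv2.imwrite(f"pics/{n}0.png",imaging.capture(n))
E
```

```text
pics
0.0 [194.36942517 513.865776   230.49351218] [-3.13984255e+00 -2.45145904e-04  2.77973271e+00] 0.9970197060504192
scene {'K': array([[477.72363216,   0.        , 281.9952739 ],
       [  0.        , 477.72363216, 205.64669341],
       [  0.        ,   0.        ,   1.        ]]), 'position': array([1117.1674009 , -670.94552753,  825.90225234]), 'rotation': array([0.83076472, 0.00119451, 0.73749427])}
side {'K': array([[421.30667473,   0.        , 274.82086908],
       [  0.        , 421.30667473, 202.93257612],
       [  0.        ,   0.        ,   1.        ]]), 'position': array([367.60134558, 736.82519495, 595.88810115]), 'rotation': array([ 0.98324084,  0.01728045, -2.9035276 ])}
wrist {'K': array([[299.37926437,   0.        , 281.18915828],
       [  0.        , 299.37926437, 209.13701301],
       [  0.        ,   0.        ,   1.        ]]), 'position': array([131.963047  , 537.89695746, 374.13164386]), 'rotation': array([-2.67251148e-01,  1.17601847e-03,  1.20940291e+00])}
```

View pics/scene0.png

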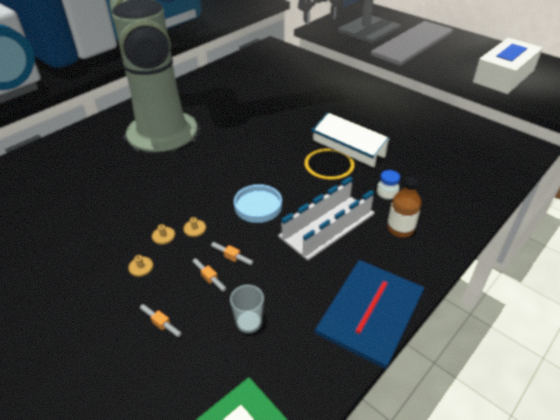

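View pics/side0.png

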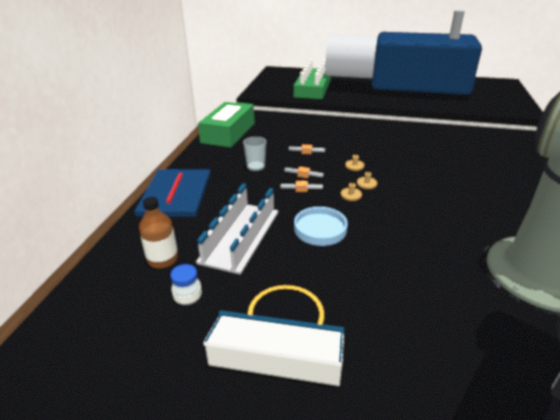

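View pics/wrist0.png

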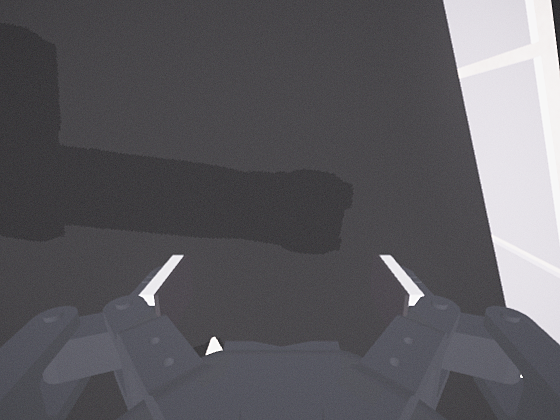

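```bash
cat > h.py <<'E'
from bench import bot, solve_ik, imaging
import numpy as np, cv2
from scipy.spatial.transform import Rotation as Ro
np.set_printoptions(precision=1,suppress=True)
def Rm(e): return Ro.from_euler('xyz',e).as_matrix()
def proj(m,P):
    p=(np.atleast_2d(P)-m['position'])@Rm(m['rotation']); u=np.c_[p[:,0],-p[:,1],-p[:,2]]@m['K'].T
    return u[:,:2]/u[:,2:]
def ray(m,px):
    d=np.linalg.inv(m['K'])@np.r_[px,1]; d=Rm(m['rotation'])@np.array([d[0],-d[1],-d[2]])
    return m['position'],d/np.linalg.norm(d)
def onz(m,px,z):
    o,d=ray(m,px); return o+d*(z-o[2])/d[2]
def tri(obs):
    A=np.zeros((3,3));b=np.zeros(3);L=[]
    for m,px in obs:
        o,d=ray(m,px);Q=np.eye(3)-np.outer(d,d);A+=Q;b+=Q@o;L.append((o,Q))
    X=np.linalg.solve(A,b); return X,[round(float(np.linalg.norm(Q@(X-o))),1) for o,Q in L]
def shot(n,name=None):
    m=imaging.camera_model(n); im=imaging.capture(n)
    if name: cv2.imwrite(f"pics/{name}.png",im)
    return m,im
E
python3 - <<'E'
from h import *
S=imaging.camera_model('scene');D=imaging.camera_model('side')
for n,a,b in [("pan rim c",(258,198),(321,220)),("ring",(330,164),(286,312)),
 ("rodA",(232,253),(302,187)),("rodB",(208,273),(304,172)),("rodC",(160,320),(307,149)),
 ("disc1",(194,220),(351,188)),("disc2",(163,228),(367,176)),("disc3",(140,257),(355,159)),("beaker",(247,325),(256,165)),
 ("jar",(390,177),(184,273)),("bottle",(410,184),(151,204))]:
    X,e=tri([(S,a),(D,b)]); print(n,X,e, np.hypot(*X[:2]))
E
```

```text
pan rim c [460.6 -43.3  26.4] [2.5, 2.5] 462.6766298010201
ring [486.8 218.5  -0.5] [4.0, 4.0] 533.5812687481373
rodA [ 534.8 -205.2    8.3] [2.6, 2.6] 572.7880830118035
rodB [ 542.2 -282.3   11.2] [1.2, 1.2] 611.264184519052
rodC [ 560.2 -427.1    9.7] [2.4, 2.4] 704.4687385878582
disc1 [ 404.3 -202.6   25. ] [0.2, 0.2] 452.2102049822255
disc2 [ 369.3 -269.8   25.5] [1.5, 1.5] 457.38309084235556
disc3 [ 407.5 -360.7   26.6] [0.3, 0.3] 544.2360118008181
beaker [ 692.9 -313.8   -0.5] [2.5, 2.5] 760.5958938322821
jar [679.4 216.6  56.4] [2.3, 2.3] 713.14235343276
bottle [774.6 129.  140.3] [1.3, 1.3] 785.2704062982147
```

Run:
```python
from h import *
print(bot.get_state()['t'])
for i,(p,y) in enumerate([((590,150,330),np.pi+.25),((530,-270,260),np.pi-.45)]):
    bot.move_ptp(p,[np.pi,0,y]); bot.dwell(.2)
    m,im=shot('wrist',f'w{i+1}'); np.save(f'w{i+1}.npy',m,allow_pickle=True)
    s=bot.get_state();print(s['t'],s['tcp_pos'],s['orientation'],s['qpos'],m['position'],m['rotation'])
shot('scene','s1');shot('side','d1')
```

```text
0.15
2.375 [589.7 150.6 329.9] [ 3.1 -0.  -2.9] [ 0.1  0.4  0.2  1.3  0.  -0.1] [524.9 134.3 473.5] [-0.3 -0.   1.8]
4.2083 [ 530.5 -269.2  260.2] [3.1 0.  2.7] [-0.6  0.4 -0.   1.2  0.  -0.1] [ 470.2 -240.   403.7] [-0.3 -0.   1.1]
```

View pics/w1.png

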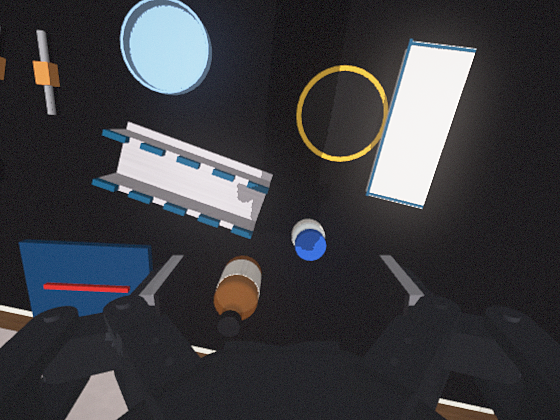

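View pics/w2.png

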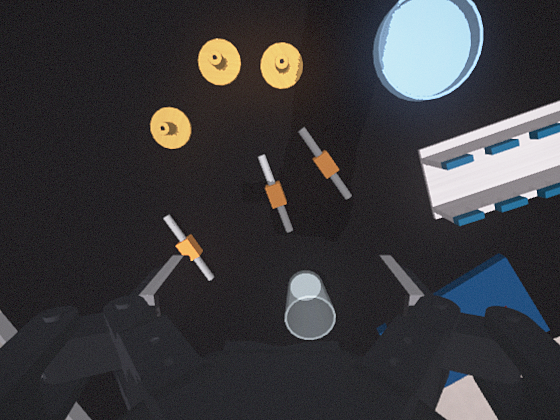

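View pics/s1.png

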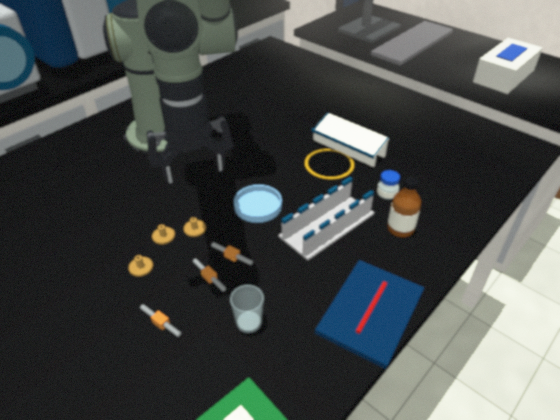

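View pics/d1.png

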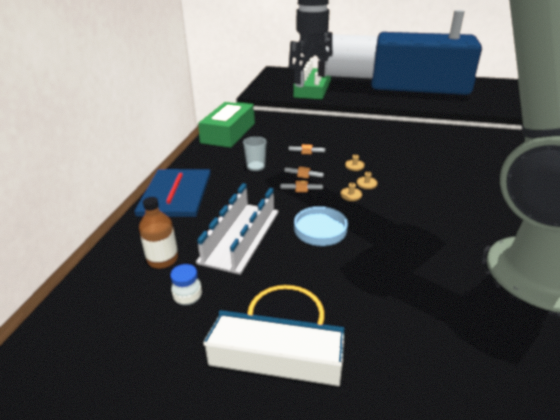

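Run:
```python
import cv2
a=cv2.imread('pics/w1.png')
cv2.imwrite('pics/w1a.png',cv2.resize(a[110:250,80:280],None,fx=4,fy=4,interpolation=cv2.INTER_CUBIC))
cv2.imwrite('pics/w1b.png',cv2.resize(a[30:220,290:490],None,fx=3,fy=3,interpolation=cv2.INTER_CUBIC))
b=cv2.imread('pics/w2.png')
cv2.imwrite('pics/w2a.png',cv2.resize(b[30:290,140:360],None,fx=2.3,fy=2.3,interpolation=cv2.INTER_CUBIC))
```

```text
(no output)
```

View pics/w1a.png

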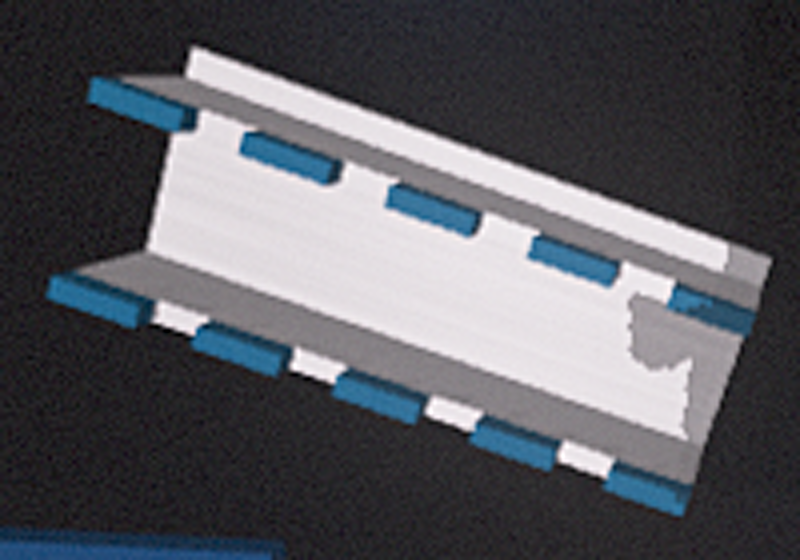

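View pics/w1b.png

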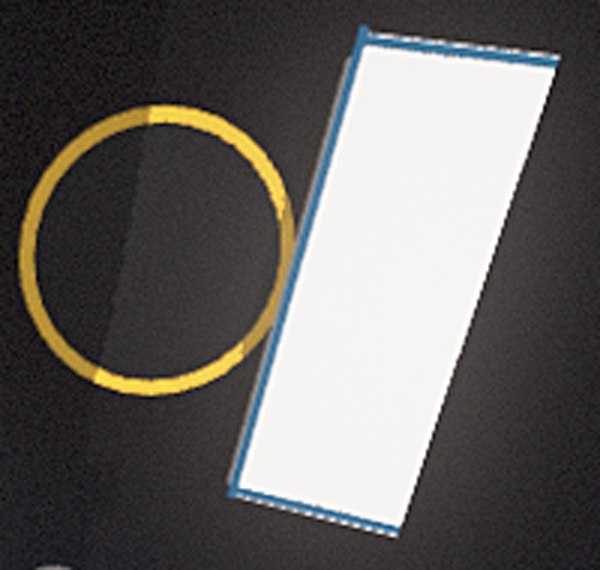

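View pics/w2a.png

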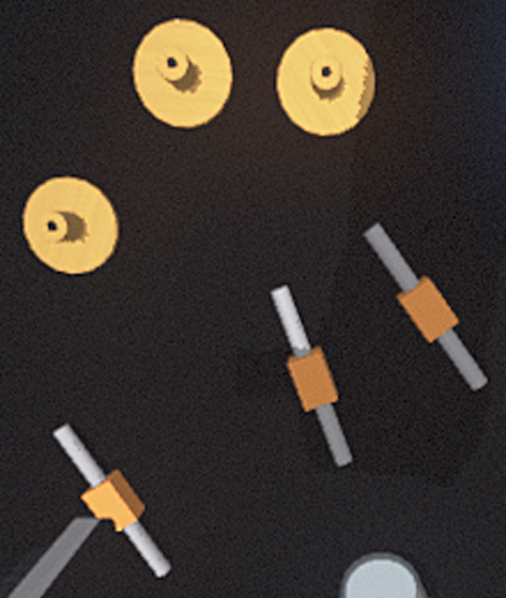

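```bash
cat >> h.py <<'E'
from scipy.optimize import least_squares
def fitc(P):
    r=least_squares(lambda q:np.hypot(P[:,0]-q[0],P[:,1]-q[1])-q[2],[*P.mean(0)[:2],50],loss='soft_l1')
    return r.x, np.sqrt(np.mean(r.fun**2))
def hsvmask(im,lo,hi):
    m=cv2.inRange(cv2.cvtColor(im,cv2.COLOR_BGR2HSV),lo,hi); return m
def comps(mask,amin=60):
    n,l,st,c=cv2.connectedComponentsWithStats(mask); return [(l==i).astype(np.uint8) for i in range(1,n) if st[i,4]>amin]
def contour(mk):
    c=cv2.findContours(mk,cv2.RETR_EXTERNAL,cv2.CHAIN_APPROX_NONE)[0]; c=max(c,key=cv2.contourArea)[:,0]; return c.astype(float)
def pts(m,c,z): return np.array([onz(m,p,z) for p in c])
E
python3 - <<'E'
from h import *
W=[np.load(f'w{i}.npy',allow_pickle=True).item() for i in(1,2)]
I=[cv2.imread(f'pics/w{i}.png') for i in(1,2)]
for n,px in [('ring',(385//1,75))]: pass
h=cv2.cvtColor(I[0],cv2.COLOR_BGR2HSV)
print('ring hsv',h[70,345],h[100,303],'pan',h[50,165],h[90,170], 'disc',cv2.cvtColor(I[1],cv2.COLOR_BGR2HSV)[75,215],'collar',cv2.cvtColor(I[1],cv2.COLOR_BGR2HSV)[165,325])
mk=hsvmask(I[0],(20,120,80),(35,255,255))
for c in comps(mk,200):
    P=pts(W[0],contour(c),0);print('ring outer',fitc(P))
for k,n in((0,'w1'),(1,'w2')):
    for c in comps(hsvmask(I[k],(90,30,90),(110,150,255)),1500):
        ct=contour(c); ct=ct[(ct[:,1]>2)]
        print(n,'blue',c.sum(),ct.mean(0),fitc(pts(W[k],ct,22)))
for c in comps(hsvmask(I[1],(15,80,80),(32,255,255)),500):
    ct=contour(c); print('disc',c.sum(),ct.mean(0),fitc(pts(W[1],ct,6)))
for c in comps(hsvmask(I[1],(5,120,80),(16,255,255)),60):
    print('collar',c.sum(),contour(c).mean(0))
E
```

```text
ring hsv [ 20 175 182] [ 21 179 177] pan [100  63 242] [100  62 242] disc [ 21 130 239] collar [ 14 159 194]
ring outer (array([484.8, 218. ,  68.6]), np.float64(0.9911277875180027))
w1 blue 7027 [166.2  55.1] (array([462.1, -44.3,  61.1]), np.float64(1.195705228237795))
w2 blue 9300 [425.9  60.3] (array([460.7, -48.7,  62. ]), np.float64(1.4188073094037275))
disc 1615 [219.2  61.8] (array([ 368.9, -274.9,   25.9]), np.float64(0.35352134008056274))
disc 1592 [281.2  65.2] (array([ 405.2, -208.6,   25.8]), np.float64(0.34133898729150186))
disc 1386 [170.2 127.3] (array([ 409.6, -368.4,   26. ]), np.float64(0.4099687695146855))
collar 410 [325.5 163.8]
collar 395 [275.5 194.4]
collar 208 [187.3 247.3]
```

Run:
```python
from h import *
for n,f in(('scene','s1'),('side','d1')):
    m=imaging.camera_model(n); im=cv2.imread(f'pics/{f}.png')
    big=cv2.resize(im,None,fx=4,fy=4,interpolation=cv2.INTER_CUBIC)
    def P4(c,z): return pts(m,(c+.5)/4-.5,z)
    for c in comps(hsvmask(big,(20,150,120),(35,255,255)),1500):
        ct=contour(c); print(n,'yellow',c.sum(),ct.mean(0)/4,fitc(P4(ct,0)))
    for c in comps(hsvmask(big,(95,30,120),(108,150,255)),6000):
        ct=contour(c); print(n,'pan',c.sum(),ct.mean(0)/4,fitc(P4(ct,22)))
    for c in comps(hsvmask(big,(5,100,80),(16,255,255)),500):
        ct=contour(c)
        if abs(ct.mean()/4-300)<300: print(n,'orange',c.sum(),ct.mean(0)/4)
```

```text
scene yellow 5319 [327.7 165.8] (array([486.2, 218.6,  68.5]), np.float64(6.636370787867334))
scene yellow 1754 [162.9 235.1] (array([ 363.2, -276.5,   18.4]), np.float64(5.80088353798301))
scene yellow 1676 [139.4 268.9] (array([ 409.4, -367.4,   18.7]), np.float64(6.168346464227907))
scene pan 13558 [ 9.5 59.4] (array([-917.6, -356.4,  332.7]), np.float64(38.56321218078275))
scene pan 23606 [258.1 203. ] (array([469.2, -51. ,  68.3]), np.float64(4.492851002437033))
scene orange 9403 [407.1 202.3]
scene orange 1337 [400.4 232.4]
scene orange 2907 [231.8 253.3]
scene orange 2829 [208.8 274.6]
scene orange 2561 [160.3 319.8]
side yellow 8666 [289.2 298.6] (array([484.5, 214.2,  67.1]), np.float64(6.144845715676701))
side pan 27269 [320.5 225.8] (array([459.9, -34.4,  70.5]), np.float64(5.105037313291084))
side orange 4407 [179.5 149.5]
side orange 1792 [306.7 148.9]
side orange 2059 [303.5 172.3]
side orange 30371 [ 75.6 258. ]
side orange 2282 [301.6 186.1]
side orange 12786 [154.9 225.7]
side orange 2336 [162.8 262.5]
```

```bash
cat > fit.py <<'E'
from h import *
W=[np.load(f'w{i}.npy',allow_pickle=True).item() for i in(1,2)]
W1,W2=W
S=imaging.camera_model('scene');D=imaging.camera_model('side')
for n,a,b,c in [('A',(325.5,163.8),(231.8,253.3),(301.6,186.1)),('B',(275.5,194.4),(208.8,274.6),(303.5,172.3)),('C',(189,247.3),(160.3,319.8),(306.7,148.9))]:
    print('collar',n,*tri([(W2,a),(S,b),(D,c)]),onz(W2,a,13))
o=np.array([140,30])
for n,e1,e2 in [('A',(373,230),(480,383)),('B',(280,292),(344,462)),('C',(62,432),(164,571))]:
    P=[onz(W2,(np.array(e)+.5)/2.3-.5+o,12) for e in(e1,e2)]
    d=P[1]-P[0]; print('rod',n,P[0],P[1],'mid',(P[0]+P[1])/2,'len',np.linalg.norm(d),'yaw',round(float(np.arctan2(d[1],d[0])),3))
# hub tops, disc
for e,z in [((172,65),32),((325,72),32),((52,226),32)]:
    print('hub',onz(W2,(np.array(e)+.5)/2.3-.5+o,z))
# rack
def body(q,P):
    c,s=np.cos(q[2]),np.sin(q[2]); P=np.asarray(P,float); return np.c_[q[0]+c*P[:,0]-s*P[:,1],q[1]+s*P[:,0]+c*P[:,1],P[:,2]]
o1=np.array([80,110])
M=[((39,-115,67),(48,297)),((39,-85,67),(137,328)),((39,85,67),(607,490)),((39,115,67),(684,516)),((-31,-115,67),(90,102)),((-31,-85,67),(185,131)),((-31,115,67),(748,334)),((39,-65,67),(194,345)),((39,65,67),(550,468)),((-50,-115,5),(190,46)),((-50,115,5),(771,260))]
L=np.array([a for a,b in M]);U=(np.array([b for a,b in M])+.5)/4-.5+o1
r=least_squares(lambda q:(proj(W1,body(q,L))-U).ravel(),[600,30,0.],loss='soft_l1'); print('rack',r.x,r.x[2].round(3)); print(proj(W1,body(r.x,L))-U)
np.save('rack.npy',r.x)
# ramp
o2=np.array([290,30]); c18,s18=np.cos(np.pi/10),np.sin(np.pi/10)
def rp(P): P=np.asarray(P,float); return np.c_[P[:,0],P[:,1]*c18-P[:,2]*s18,50+P[:,1]*s18+P[:,2]*c18]
L2=rp([(105,38,0),(-105,38,0),(-105,-38,8),(105,-38,8)])
best=None
U2=(np.array([(399,533),(558,58),(362,30),(232,494)])+.5)/3-.5+o2
for sg in(0,np.pi):
    r2=least_squares(lambda q:(proj(W1,body(q,L2))-U2).ravel(),[480,310,sg]); print('ramp',r2.x,r2.cost)
    if best is None or r2.cost<best.cost: best=r2
print(best.x[2].round(3),proj(W1,body(best.x,L2))-U2); np.save('ramp.npy',best.x)
for k,z in zip(((399,533),(558,58),(362,30),(232,494)),(61.7,61.7,46,46)): print(onz(W1,(np.array(k)+.5)/3-.5+o2,z))
E
python3 fit.py
```

```text
collar A [ 536.7 -207.4   10. ] [0.7, 2.4, 2.9] [ 536.8 -207.9   13. ]
collar B [ 545.1 -284.     9.3] [1.1, 1.9, 2.3] [ 545.3 -284.3   13. ]
collar C [ 561.2 -427.1   10.7] [0.7, 2.3, 2.2] [ 561.  -426.8   13. ]
rod A [ 484.6 -217.7   12. ] [ 590.1 -197.4   12. ] mid [ 537.3 -207.5   12. ] len 107.36833734102359 yaw 0.19
rod B [ 492.6 -278.9   12. ] [ 599.8 -289.6   12. ] mid [ 546.2 -284.3   12. ] len 107.67678834771606 yaw -0.1
rod C [ 510.1 -432.7   12. ] [ 616.3 -422.7   12. ] mid [ 563.2 -427.7   12. ] len 106.69395797957182 yaw 0.093
hub [ 369.8 -275.2   32. ]
hub [ 405.2 -208.8   32. ]
hub [ 409.7 -368.7   32. ]
rack [635.6  19.6  -0.1] -0.102
[[ 0.5  0. ]
 [-0.2 -0.3]
 [-0.6 -0.7]
 [-0.1 -0.4]
 [ 0.1 -0.4]
 [-1.2  0.4]
 [ 0.1  0.7]
 [-0.2  0.3]
 [ 0.3  0.2]
 [ 1.4  0.4]
 [ 0.2 -0.4]]
ramp [480.2 313.7   0.1] 4.389671663926416
ramp [480.2 313.7   6.3] 4.389671663926631
0.058 [[-1.1  0.8]
 [-1.  -0.9]
 [ 1.3 -0.9]
 [ 0.8  1.5]]
[581.5 356.9  61.7]
[373.9 345.4  61.7]
[379.  267.8  46. ]
[585.4 279.4  46. ]
```

```bash
cat >> h.py <<'E'
def panfit(m,im):
    mk=hsvmask(im,(92,30,60),(110,150,255)); mk[:, :3]=0; mk[:3]=0
    c=max(comps(mk,1000),key=lambda a:a.sum()); ct=contour(c)
    h,w=mk.shape; ct=ct[(ct[:,1]>5)&(ct[:,1]<h-5)&(ct[:,0]>5)&(ct[:,0]<w-5)]
    # silhouette of cylinder R60, z 0..22: fit centre by support function
    ang=np.linspace(0,2*np.pi,120,endpoint=False); circ=np.c_[60*np.cos(ang),60*np.sin(ang)]
    def res(q):
        P=np.r_[np.c_[circ+q,np.zeros(120)],np.c_[circ+q,np.full(120,22.)]]
        hull=cv2.convexHull(proj(m,P).astype(np.float32))
        return [cv2.pointPolygonTest(hull,(float(x),float(y)),True) for x,y in ct]
    g=pts(m,ct,15).mean(0)[:2]
    r=least_squares(res,g,loss='soft_l1',diff_step=1e-3); return r.x,np.sqrt(np.mean(np.square(r.fun)))
E
python3 - <<'E'
from h import *
bot.grip(.5)
bot.move_ptp([459,-105,220],[np.pi,0,1.48]); bot.dwell(.2)
m,im=shot('wrist','w3'); print(panfit(m,im)); s=bot.get_state();print(s['t'],s['tcp_pos'],s['opening'],s['contact_force'])
for k in(1,2):
    print(panfit(np.load(f'w{k}.npy',allow_pickle=True).item(),cv2.imread(f'pics/w{k}.png')))
E
```

```text
(array([468. , -35.3]), np.float64(5.099902624682694))
6.3333 [ 459.2 -105.3  220. ] 0.5027495332751509 [ 0.2 -0.6 -0.7]
(array([461.6, -46.8]), np.float64(0.3678001516363701))
(array([461.9, -46.3]), np.float64(1.1953405623277291))
```

View pics/w3.png

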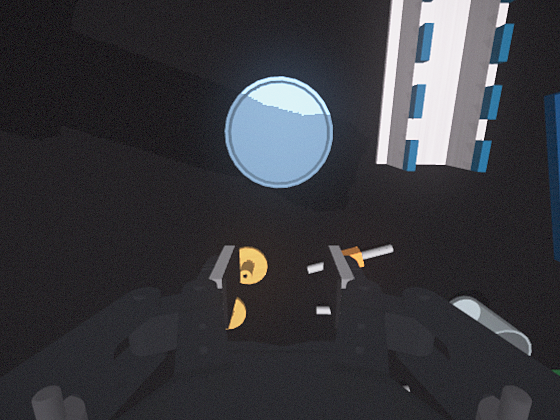

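Run:
```python
from h import *
pan=np.array([461.7,-46.5]);ring=np.array([485,218.]);u=(ring-pan)/np.linalg.norm(ring-pan);phi=np.arctan2(u[1],u[0]);R=[np.pi,0,phi]
bot.move_ptp([*pan,60],R)
print(bot.movel([*pan,8],max_speed=50,threshold=5))
s=bot.get_state();print(s['tcp_pos'],s['contact_force'])
a=pan+u*25; bot.movel([*a,8],max_speed=80)
e=ring-36*u
print(bot.movel([*e,8],max_speed=60,threshold=15))
s=bot.get_state();print(s['t'],s['tcp_pos'],s['contact_force'])
m,im=shot('wrist','w4');shot('side','d4')
```

```text
False
[462.  -46.6   8.2] [-0.2  0.1  0.3]
False
12.2583 [481.8 182.1   8. ] [-0.7 -1.7  0.2]
```

View pics/w4.png

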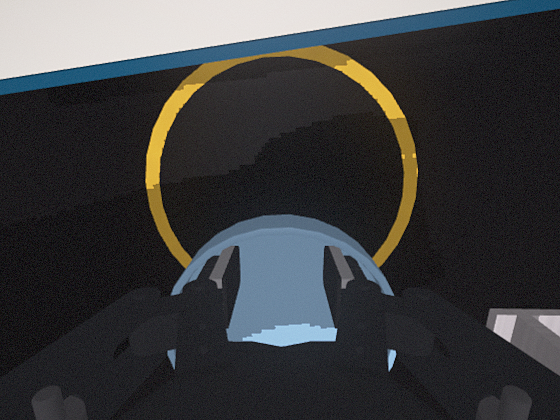

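View pics/d4.png

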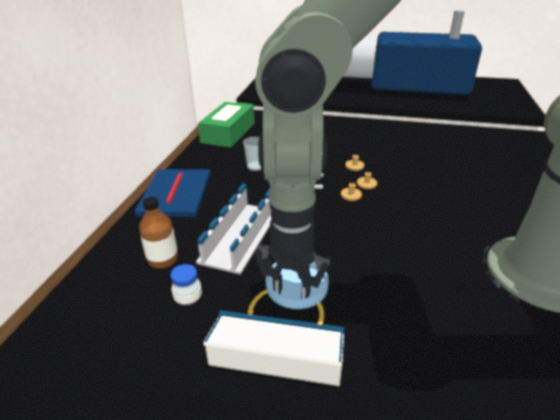

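Run:
```python
from h import *
m=imaging.camera_model('wrist');im=cv2.imread('pics/w4.png')
mk=hsvmask(im,(92,40,60),(112,160,255)); mk[:180]=0; mk[275:]=0
c=max(comps(mk,500),key=lambda a:a.sum())
top=[(x,np.argmax(c[:,x])) for x in range(190,375,5) if c[:,x].any()]
P=pts(m,np.array(top,float),22)[:,:2]
r=least_squares(lambda q:np.hypot(*(P-q).T)-60,[480,150],loss='soft_l1');print(r.x,np.abs(r.fun).mean(),top[::6])
mk=hsvmask(im,(15,120,60),(35,255,255));Y=np.argwhere(mk)[:,::-1].astype(float);Q=pts(m,Y,0)[:,:2]
r=least_squares(lambda q:np.hypot(*(Q-q).T)-65.5,[485,218],loss='soft_l1');print('ring',r.x,np.abs(r.fun).mean())
print(bot.get_state()['tcp_pos'])
```

```text
[479.2 150.6] 0.8476357568977609 [(190, np.int64(263)), (220, np.int64(231)), (250, np.int64(219)), (280, np.int64(214)), (310, np.int64(217)), (340, np.int64(230)), (370, np.int64(256))]
ring [484.9 218. ] 1.8821682188346522
[481.8 182.1   8. ]
```

Run:
```python
from h import *
print(bot.movel([487.5,249.3,8],max_speed=40,threshold=12))
s=bot.get_state();print(s['t'],s['tcp_pos'],s['contact_force'])
bot.dwell(.3)
p=s['tcp_pos']; bot.movel([p[0]-2.5,p[1]-28,8],max_speed=80); bot.movel([p[0]-2.5,p[1]-28,60],max_speed=120)
bot.move_ptp([490,130,220],[np.pi,0,1.48]);bot.dwell(.2)
m,im=shot('wrist','w5');shot('side','d5');np.save('w5.npy',m,allow_pickle=True)
print(bot.get_state()['t'])
```

```text
False
14.1917 [487.5 249.3   8. ] [-0.4 -0.5 -0.2]
16.6417
```

View pics/w5.png

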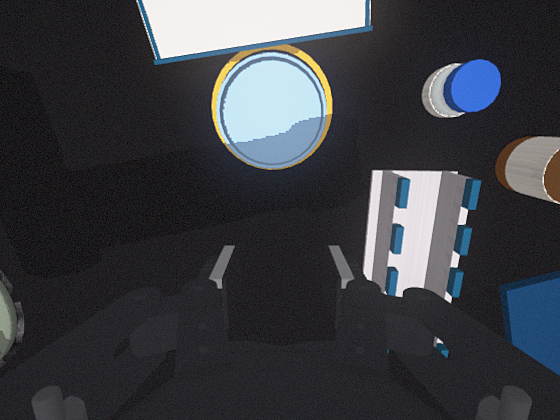

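```bash
cat >> h.py <<'E'
def panring(m,im,g=(485,218)):
    ang=np.linspace(0,2*np.pi,120,endpoint=False); C=np.c_[np.cos(ang),np.sin(ang)]; g=np.array(g,float)
    reg=np.zeros(im.shape[:2],np.uint8); pp=proj(m,np.c_[95*C+g,np.zeros(120)]); cv2.fillConvexPoly(reg,pp.astype(np.int32),1)
    y=hsvmask(im,(15,110,60),(36,255,255))*reg
    Y=np.argwhere(y)[:,::-1].astype(float);ringr=None
    Q=pts(m,Y,0)[:,:2] if len(Y)>40 else None
    b=hsvmask(im,(92,25,60),(112,160,255))*reg
    b=cv2.morphologyEx(b,cv2.MORPH_OPEN,np.ones((3,3)))
    cc=comps((b>0).astype(np.uint8),300)
    hull=cv2.convexHull(np.concatenate([contour(c) for c in cc]).astype(np.float32))
    fill=np.zeros_like(b);cv2.fillConvexPoly(fill,hull.astype(np.int32),1);ct=contour(fill)
    def res(q):
        P=np.r_[np.c_[60*C+q,np.zeros(120)],np.c_[60*C+q,np.full(120,22.)]]
        hl=cv2.convexHull(proj(m,P).astype(np.float32)); return [cv2.pointPolygonTest(hl,(float(x),float(y)),True) for x,y in ct]
    r=least_squares(res,g,loss='soft_l1',diff_step=1e-3)
    out=('pan',r.x,round(float(np.sqrt(np.mean(np.square(r.fun)))),2))
    if Q is not None:
        oc=pts(m,contour(((y|fill)>0).astype(np.uint8)),0)[:,:2]
        k=np.abs(np.hypot(*(oc-g).T)-69)<5
        if k.sum()>20:
            rr=least_squares(lambda q:np.hypot(*(oc[k]-q).T)-69,g,loss='soft_l1'); out+=('ring',rr.x,round(float(np.abs(rr.fun).mean()),2))
    return out
E
python3 - <<'E'
from h import *
print(panring(np.load('w5.npy',allow_pickle=True).item(),cv2.imread('pics/w5.png')))
m=imaging.camera_model('side');print(panring(m,cv2.imread('pics/d5.png')))
b=cv2.imread('pics/w5.png');cv2.imwrite('pics/w5a.png',cv2.resize(b[20:190,180:360],None,fx=3.4,fy=3.4,interpolation=cv2.INTER_CUBIC))
E
```

```text
('pan', array([484. , 224.4]), 10.0, 'ring', array([484.9, 219.1]), 0.77)
('pan', array([485. , 203.1]), 4.85, 'ring', array([484.6, 212. ]), 1.8)
```

View pics/w5a.png

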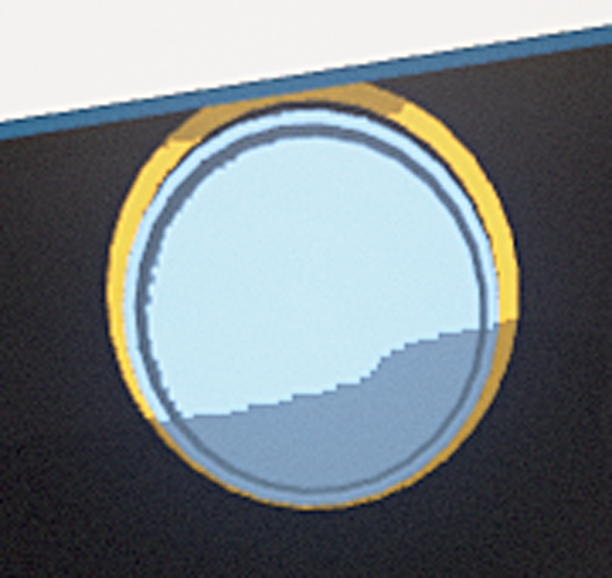

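Run:
```python
from h import *
m=np.load('w5.npy',allow_pickle=True).item()
c=np.array([(308,107),(498,300),(312,507),(123,290),(160,420),(445,440),(410,140),(180,160)],float)
px=(c+.5)/3.4-.5+[180,20]
P=pts(m,px,22)[:,:2]; print(fitc(P),P)
print(cv2.cvtColor(cv2.imread('pics/w5.png'),cv2.COLOR_BGR2HSV)[[60,53,150],[272,272,250]])
```

```text
(array([484.4, 213.8,  59.6]), np.float64(0.6393892405766795)) [[489.7 273.3]
 [544.1 212.9]
 [479.1 152.9]
 [426.3 226.4]
 [432.5 185.6]
 [524.7 170.9]
 [519.7 261.5]
 [449.2 262.2]]
[[105  73 231]
 [ 98  47 255]
 [105  83 188]]
```

Run:
```python
from h import *
R=[np.pi,0,1.48]
bot.move_ptp([485,218,60],R)
bot.movel([485,218,8],max_speed=80,threshold=5)
bot.movel([487.6,246,8],max_speed=80,threshold=12)
print(bot.movel([487.8,253.7,8],max_speed=20,threshold=12)); bot.dwell(.3)
s=bot.get_state();print(s['t'],s['tcp_pos'],s['contact_force'])
bot.movel([485,220,8],max_speed=80); bot.movel([485,220,60],max_speed=150)
bot.move_ptp([488,135,200],R);bot.dwell(.2)
m,im=shot('wrist','w6');shot('side','d6');np.save('w6.npy',m,allow_pickle=True)
cv2.imwrite('pics/w6a.png',cv2.resize(im[10:190,180:360],None,fx=3.3,fy=3.3,interpolation=cv2.INTER_CUBIC))
print(bot.get_state()['t'])
```

```text
False
19.5333 [487.7 253.6   8. ] [ 0.1 -2.2 -1. ]
21.6083
```

View pics/w6a.png

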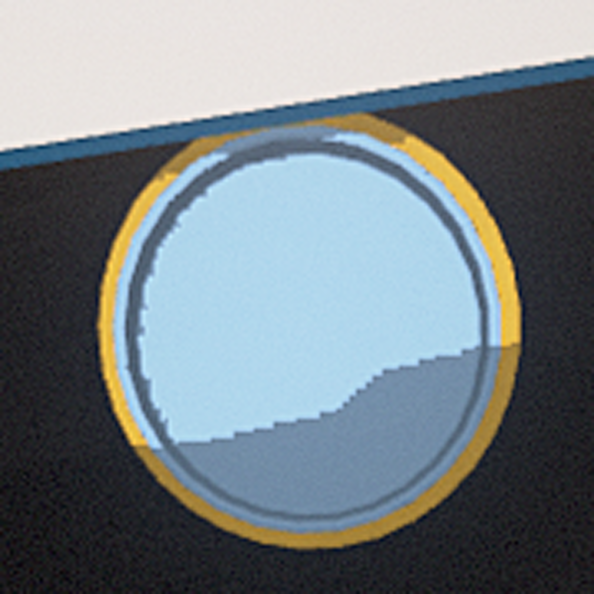

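Run:
```python
from h import *
m=np.load('w6.npy',allow_pickle=True).item()
f=lambda c:(np.array(c,float)+.5)/3.3-.5+[180,10]
P=pts(m,f([(310,128),(502,320),(300,533),(114,320),(150,450),(455,465),(420,160),(180,175)]),22)[:,:2]; print('pan',fitc(P))
Q=pts(m,f([(99,325),(521,330),(310,549),(140,215),(160,478),(465,480),(490,230),(350,114)]),0)[:,:2];print('ring',fitc(Q))
```

```text
pan (array([485.1, 217. ,  59.9]), np.float64(0.40793696246940925))
ring (array([485.6, 217.1,  68.4]), np.float64(0.9586588442706444))
```

```bash
cat > rod.py <<'E'
from h import *
import sys
def rod(x,y,yaw,ny,zg=3,pic='r'):
    q=np.load('rack.npy'); c,s=np.cos(q[2]),np.sin(q[2]); T=q[:2]+np.array([-s*ny,c*ny])
    R=[np.pi,0,np.pi+yaw]
    bot.grip(.5,60)
    bot.move_ptp([x,y,90],R)
    hit=bot.movel([x,y,zg],max_speed=100,threshold=8); p=bot.get_state()['tcp_pos']; print('down',hit,p)
    bot.grip(0,60); print('open',bot.get_state()['opening'])
    zoff=p[2]-10
    bot.movel([x,y,150],max_speed=200)
    R2=[np.pi,0,np.pi+q[2]]
    bot.move_ptp([*T,150],R2); s=bot.get_state(); print('carry',s['opening'],s['t'],s['contact_force'])
    shot('wrist',pic+'a')
    bot.movel([*T,85],max_speed=150)
    hit=bot.movel([*T,60+zoff-1],max_speed=40,threshold=6); s=bot.get_state(); print('seat',hit,s['tcp_pos'],s['opening'],s['contact_force'])
    bot.grip(.36); bot.dwell(.15)
    bot.movel([*T,150],max_speed=200)
    print('t',bot.get_state()['t'])
E
python3 - <<'E'
from rod import *
rod(537,-207.6,.19,25,pic='rA'); shot('wrist','rA2');shot('side','rAd')
E
```

```text
down False [ 537.5 -207.8    3.6]
open 0.21882521290707535
carry 0.21545965713576706 27.2333 [ 0.1 -0.1 -0.8]
seat True [637.5  44.6  53.9] 0.2212302617697675 [-1.1 -0.4  4.8]
t 29.6583
```

View pics/rA2.png

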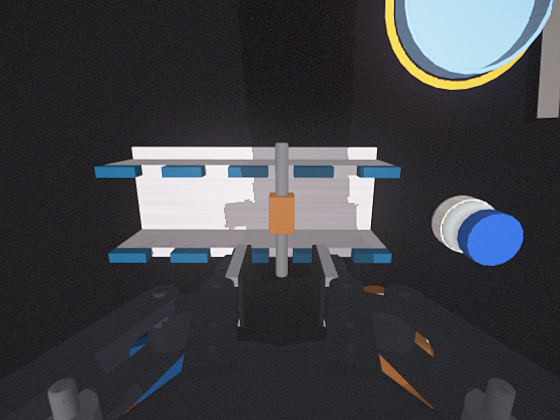

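View pics/rAd.png

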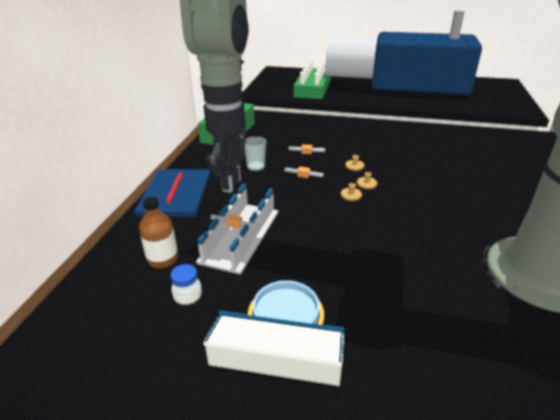

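Run:
```python
from rod import *
rod(545.6,-284.2,-.1,-25,pic='rB'); shot('wrist','rB2');shot('side','rBd')
```

```text
down False [ 546.2 -284.5    3.7]
open 0.21919107397324664
carry 0.21220110446020413 34.7 [-0.5 -0.6 -1.2]
seat True [632.4  -5.2  53.9] 0.2172210623911429 [-1.  -0.3  4.7]
t 37.125
```

View pics/rB2.png

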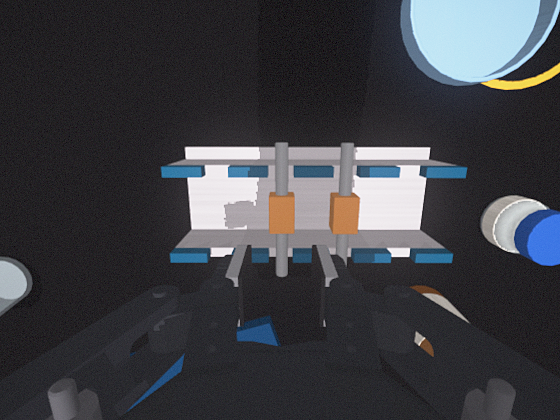

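Run:
```python
from rod import *
rod(562,-427.3,.093,-75,pic='rC'); shot('wrist','rC2');shot('side','rCd')
```

```text
down False [ 562.5 -427.8    3.8]
open 0.22124854864980983
carry 0.21912613042130769 42.7333 [ 0.3 -1.1 -1.1]
seat True [627.3 -54.8  54.1] 0.21789007997095358 [-1.1  0.4  4.2]
t 45.1583
```

View pics/rC2.png

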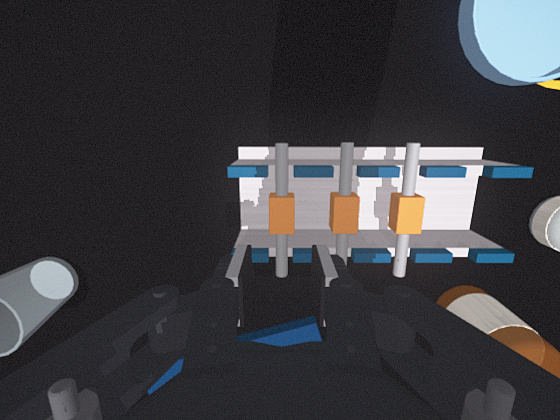

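View pics/rCd.png

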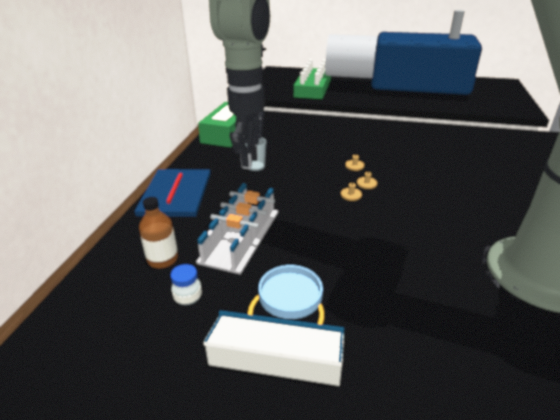

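Run:
```python
from h import *
R=[np.pi,0,1.48]
bot.grip(.5)
bot.move_ptp([488,120,210],R);bot.dwell(.2)
m,im=shot('wrist','w7');shot('side','d7');np.save('w7.npy',m,allow_pickle=True)
print(bot.get_state()['t'])
```

```text
47.4583
```

View pics/w7.png

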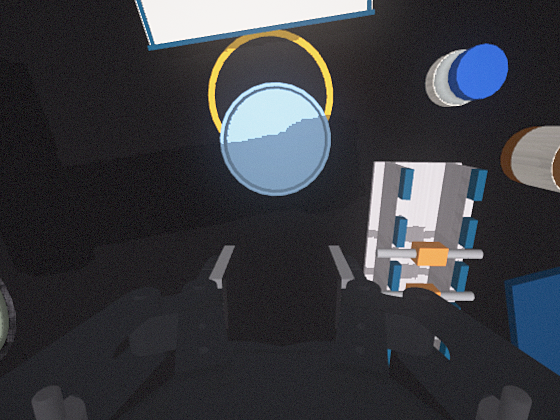

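Run:
```python
from h import *
m=np.load('w7.npy',allow_pickle=True).item()
P=pts(m,np.array([(220.5,138),(330.5,139),(276,82.5),(275,194.5),(237,98),(315,98),(237,179),(314,180)],float),22)[:,:2]; 
print(fitc(P)); p=fitc(P)[0][:2]
ring=np.array([485.3,217.8]);u=(ring-p)/np.linalg.norm(ring-p);print(u,np.linalg.norm(ring-p)); phi=np.arctan2(u[1],u[0]);R=[np.pi,0,phi]
bot.move_ptp([*p,60],R); bot.movel([*p,8],max_speed=80,threshold=5)
bot.movel([*(p+25*u),8],max_speed=80,threshold=12)
e=ring+36*u
print(e,bot.movel([*e,8],max_speed=35,threshold=12)); bot.dwell(.3)
s=bot.get_state();print(s['t'],s['tcp_pos'],s['contact_force'])
b=ring+3*u
bot.movel([*b,8],max_speed=80); bot.movel([*b,60],max_speed=150)
bot.move_ptp([488,135,200],[np.pi,0,1.48]);bot.dwell(.2)
m,im=shot('wrist','w8');np.save('w8.npy',m,allow_pickle=True)
cv2.imwrite('pics/w8a.png',cv2.resize(im[10:190,180:360],None,fx=3.3,fy=3.3,interpolation=cv2.INTER_CUBIC))
print(bot.get_state()['t'])
```

```text
(array([487. , 172.4,  59.5]), np.float64(0.45808999929240096))
[-0.  1.] 45.457024914296824
[483.9 253.8] False
51.475 [483.9 253.8   8. ] [-0.5 -0.9 -0.5]
53.4833
```

View pics/w8a.png

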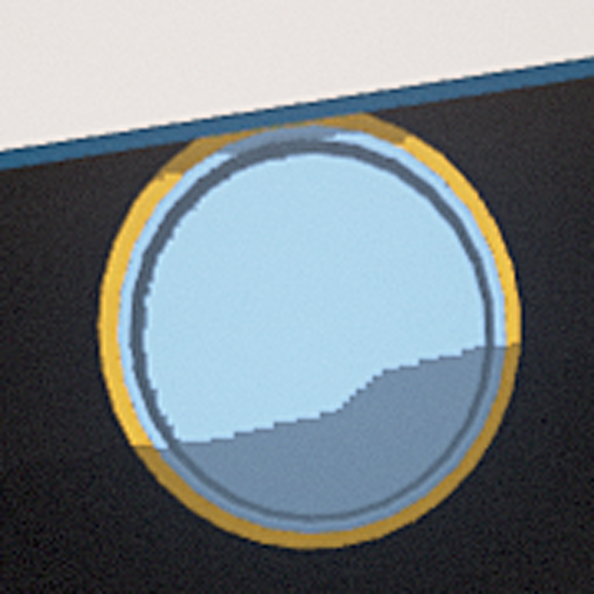

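```bash
cat > disc.py <<'E'
from h import *
q=np.load('ramp.npy')
Rr=Rm([np.pi/10,0,0]); Rr=Rm([0,0,q[2]])@Rr
O=np.array([q[0],q[1],50.])
Rt=Rr@Rm([np.pi,0,-np.pi/2])
eul=Ro.from_matrix(Rt).as_euler('xyz')
n=Rr[:,2]
def pick(x,y,zg=10):
    R=[np.pi,0,q[2]-np.pi/2]
    bot.grip(.5,60); bot.move_ptp([x,y,95],R)
    hit=bot.movel([x,y,zg],max_speed=100,threshold=6); p=bot.get_state()['tcp_pos'];print('down',hit,p)
    bot.grip(0,60);print('open',bot.get_state()['opening'])
    bot.movel([x,y,170],max_speed=200)
    return p[2]
def place(lx,ly,zg,pic):
    F=O+Rr@np.array([lx,ly,0])
    A=F+n*(zg+80); bot.move_ptp(A,eul); s=bot.get_state();print('carry',s['opening'],s['t'])
    bot.movel(F+n*(zg+15),rot=eul,max_speed=120)
    hit=bot.movel(F+n*(zg-2),rot=eul,max_speed=25,threshold=5); s=bot.get_state()
    print('place',hit,'h',(s['tcp_pos']-F)@n,'open',s['opening'],s['contact_force'])
    bot.grip(.34); bot.dwell(.3)
    bot.movel(F+n*(zg+80),rot=eul,max_speed=150)
    bot.dwell(.1); shot('wrist',pic); shot('side',pic+'d'); print('t',bot.get_state()['t'])
E
python3 - <<'E'
from disc import *
print(eul)
for lx in(-67,0,67):
    for h in(8,90): print(lx,h,solve_ik(O+Rr@np.array([lx,-2,0])+n*h,eul))
z=pick(405.2,-208.7); shot('wrist','p1'); place(67,-2,z,'q1')
E
```

```text
[ 3.1  0.3 -1.5]
-67 8 [ 0.3  0.4 -0.7  0.4  0.3 -1.3]
-67 90 [ 0.3  0.3 -0.6  0.6  0.3 -1.4]
0 8 [ 0.3  0.5 -0.5  0.5  0.3 -1.3]
0 90 [ 0.2  0.4 -0.4  0.7  0.3 -1.4]
67 8 [ 0.3  0.6 -0.3  0.6  0.3 -1.4]
67 90 [ 0.2  0.5 -0.3  0.8  0.3 -1.4]
down False [ 405.6 -208.9   10.4]
open 0.1630216418627912
carry 0.1602179288619492 61.3
place True h 10.814898324328738 open 0.16176043686944067 [-1.  -1.9  5.2]
t 64.0583
```

View pics/q1.png

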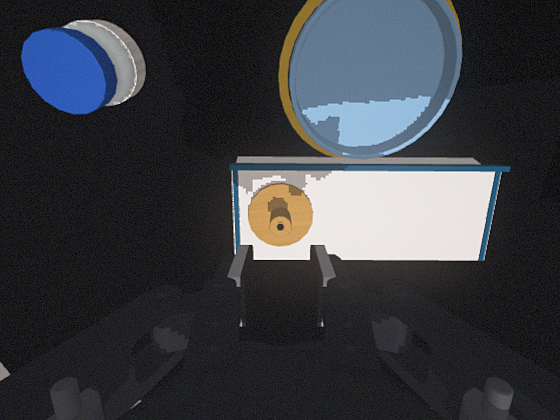

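View pics/q1d.png

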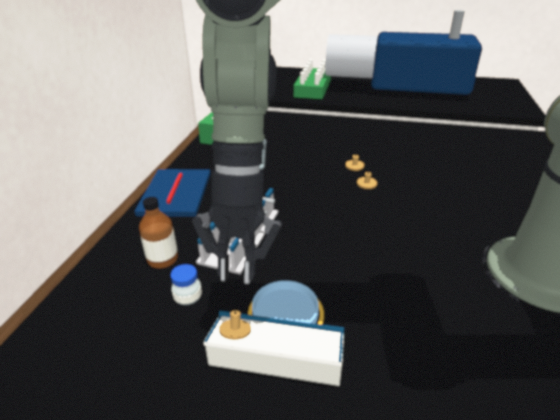

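Run:
```python
from disc import *
z=pick(369.4,-275); place(0,-2,z,'q2')
```

```text
down False [ 369.8 -275.3   10.4]
open 0.16574614619879974
carry 0.16022601253764693 70.8
place True h 10.680593394475403 open 0.16433055905183983 [ 0.2 -0.6  5. ]
t 73.5583
```

View pics/q2.png

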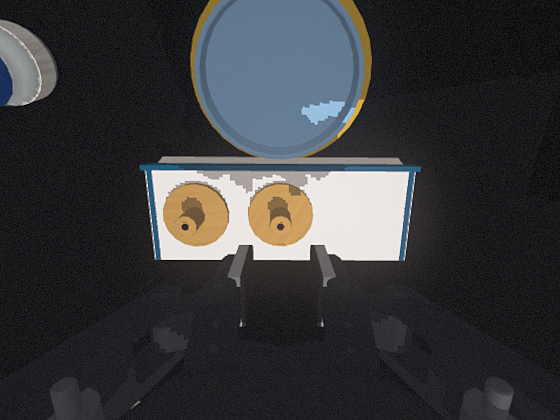

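Run:
```python
from disc import *
z=pick(409.6,-368.5); place(-67,-2,z,'q3')
```

```text
down False [ 410.  -368.9   10.5]
open 0.15896019558754412
carry 0.1599709554383533 80.7833
place True h 10.631881461264552 open 0.16102307009724334 [-1.3 -1.5  4.6]
t 83.55
```

View pics/q3.png

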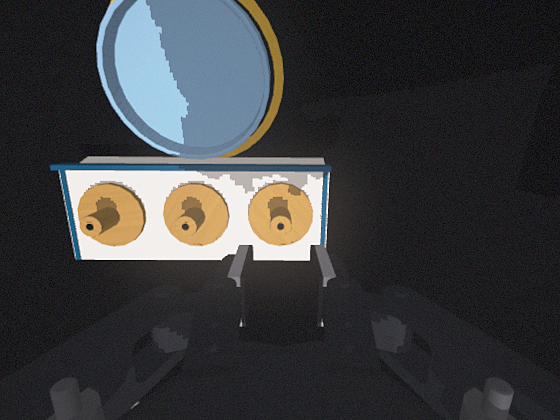

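View pics/q3d.png

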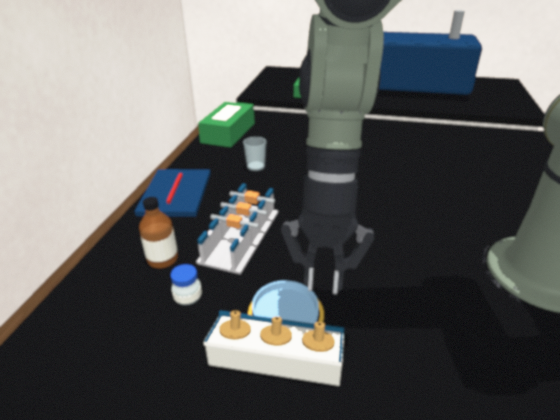

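Run:
```python
from h import *
bot.move_ptp([488,135,200],[np.pi,0,1.48]);bot.dwell(.3)
m,im=shot('wrist','w9');np.save('w9.npy',m,allow_pickle=True)
cv2.imwrite('pics/w9a.png',cv2.resize(im[10:190,180:360],None,fx=3.3,fy=3.3,interpolation=cv2.INTER_CUBIC))
bot.move_ptp([480,0,300],[np.pi,0,np.pi]);bot.dwell(.3)
shot('wrist','w10');shot('scene','s10');print(bot.get_state()['t'])
```

```text
88.65
```

View pics/w9a.png

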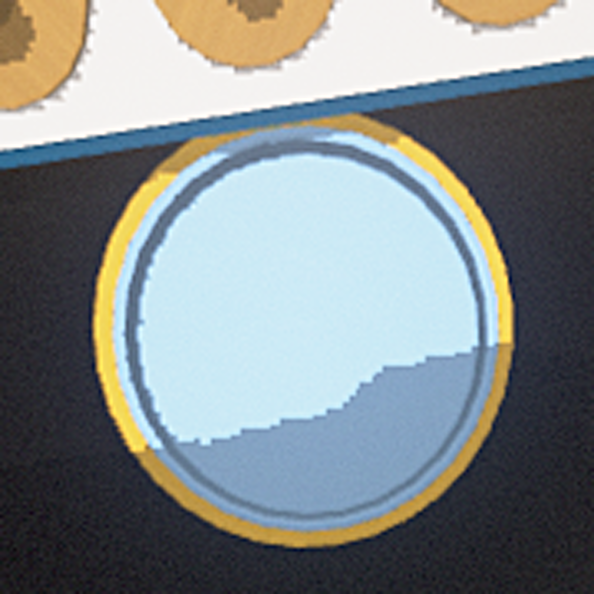

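View pics/w9.png

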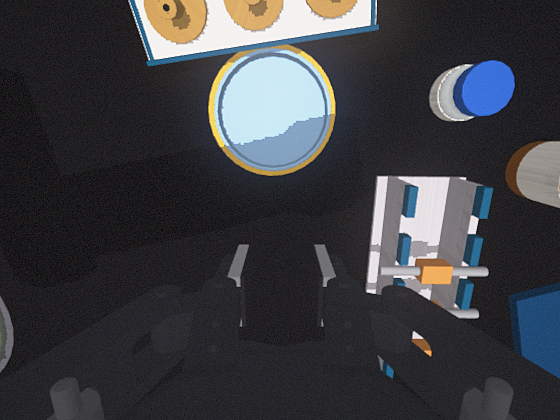

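View pics/w10.png

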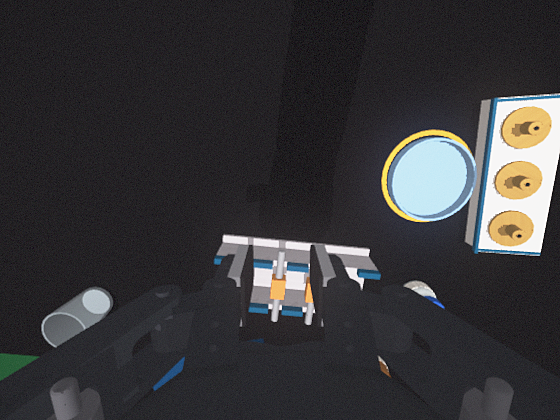

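View pics/s10.png

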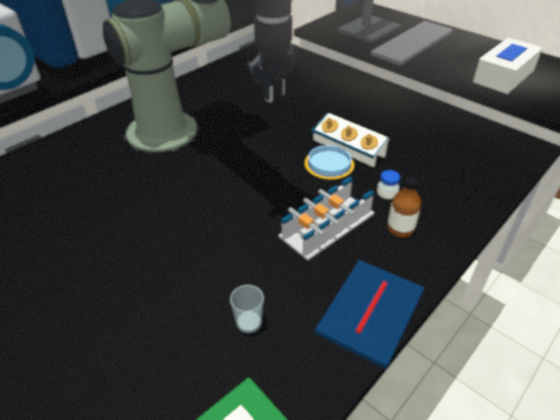

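Run:
```python
from h import *
m=np.load('w9.npy',allow_pickle=True).item()
f=lambda c:(np.array(c,float)+.5)/3.3-.5+[180,10]
print(fitc(pts(m,f([(305,128),(497,320),(300,531),(113,320),(148,450),(445,465),(410,160),(175,175)]),22)[:,:2]),fitc(pts(m,f([(94,325),(514,330),(305,547),(155,478),(460,480),(485,230)]),0)[:,:2]))
bot.sign_off()
```

```text
(array([485.6, 217.1,  59.6]), np.float64(0.43061283987189036)) (array([485.3, 217.3,  68.9]), np.float64(0.7449134609236525))
the job is handed in; nothing more can be done
```

The job is done and handed in at about 89 s of the 210 s allowed. Everything was in place in my last pictures.

- **Pan:** With all parts still on the bench, I pushed the pan onto the ring mark from inside its wall. My first push stopped short because I set the end point wrong. The second left it about 4 mm off, so a third push centred it to within about 1 mm.
- **Pan knocked:** While I was placing rods it was knocked about 45 mm off the mark. I pushed it back before setting out any discs, so that last push came after the rods had left the bench. At the end I measured the pan at (485.6, 217.1) and the ring at (485.3, 217.3), which is 0.4 mm apart.
- **Rods:** I found three rods in the camera views and no fourth. They lie across both rails in three neighbouring notch pairs, collars between the rails, and they touched down at the expected height.
- **Discs:** All three discs lie flat on the ramp, hub up and wholly on the face. They touched at 10.6 to 10.8 mm, against 10.4 to 10.5 mm when grasped, and did not slide afterwards.
- **Other checks:** I saw no loosening of the grip, and the readings I printed stayed around 5 N or less. The jar, bottle and beaker were not touched.
- **Disagreements:** My automatic pan fit gave poor residuals in the views taken after the first pushes, so I used hand-picked rim points for the pan. The side and scene cameras differed from the wrist camera by several millimetres in places (6 mm on one disc), so I went by the wrist views.

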